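# Load the shaker and latch its gate

## Task

Set the green tube rack flat on the shaker's aluminium stage plate, centred between the black stops, and let go of it. Then push the splash guard's blue gate shut until it snaps over its catch and stays fully closed. Keep the rack upright and leave the other things on the bench where they stand.

Things in the scene. Friction and masses are not known exactly. Their poses are not given: they have to be found in the camera images.
- shaker: Bench shaker, fixed: white base 240 (its x) x 300 (y) x 60 mm high, with a splash guard of clear walls with blue rims up to z = 150 mm, open above; inside it is 210 (x) by 226 mm (y) clear. Origin: centre of the underside, on the bench. The gate is on its -x side, a black catch housing (to y -149 mm) at the gate's free edge.
- stage_mid (a point): Centre of the place between the stops, on the aluminium stage plate's top face, 70 mm above the bench; axes as the shaker's. Black stops 12 mm high bound a place 66 (x) by 126 mm (y), the rack's long side along y: two studs of 10 mm diameter on each long side, 48 mm either side of the middle, and a bar 34 mm long at the middle of each end.
- gate (a joint): Gate angle in rad: 0 = fully shut, 1.5 = wide open. Upright hinge at the shaker's (x -115, y +115 mm); shut, the gate runs from there along the shaker's -y; it swings out to -x. It stays where left, but from about 0.08 to 0.035 rad a sprung ball catch resists with some 5 N at the push plate (let go there, it stays ajar or moves back); below that it snaps home and is held.
- gate_push (a point): Centre of the orange push plate (40 wide, 66 mm high, 3 mm proud) on the gate's outer face, on the plate's surface: 195 mm from the hinge axis, 115 mm above the bench.
- gate_hinge (a point): Point on the gate's hinge axis (which lies in its outer face), 115 mm above the bench; axes turn with the gate: -y runs along the gate to its free edge, -x is the outward normal. Gate: clear with a blue frame, 225 wide, 10 thick, 85 mm high (62 to 147 mm above the bench).
- rack: Green tube rack with 8 red and white tube caps, about 0.3 kg, loose: solid block 116 (its x) x 58 (y) x 50 mm high, caps 9 mm higher. Origin: centre of the underside. Grip it firmly across the 58 mm; it is sturdy. Either way round is right.
- tipbox: Bystander: pipette tip box, blue with pale lid, 120 x 84 x 70 mm. Origin: centre of the underside.
- bottle: Bystander: amber bottle with red cap, 70 mm diameter, 150 mm high. Origin: centre of the underside.
- beaker: Bystander: white cup, 76 mm diameter, 85 mm high. Origin: centre of the underside.
There are look-alikes about, which are no part of the job. Of the things that look like the rack, the middle-sized one is meant.

How it is judged (in metres and radians):
On the way, in this order (a step that is already met when the one before it is completed fails the run):
1. the rack rests flat on the stage plate between the stops, let go, the gate still open (x of rack in the frame of stage_mid between -0.0065 and 0.0065 m and y of rack in the frame of stage_mid between -0.0065 and 0.0065 m and z of rack in the frame of stage_mid between -0.003 and 0.003 m and angle between the x axis of rack and the y axis of stage_mid, either way round below 0.12 rad and angle between rack's own z axis and vertical below 0.05 rad and contact force between the fingers and rack below 0.1 N and linear speed of rack below 0.02 m/s and value of joint gate above 0.2 rad), for 0.2 s.
2. the gate is fully shut on its catch (value of joint gate below 0.015 rad), for 0.2 s.
At the end, for the whole second after the job is handed in: The gate is fully shut on its catch (under 0.015 rad) and the rack rests at the middle of the stage plate between the stops (within 6.5 mm each way, 3 mm in height, 0.12 rad of its direction, either way round), upright within 0.05 rad, at rest and let go (x of rack in the frame of stage_mid between -0.0065 and 0.0065 m and y of rack in the frame of stage_mid between -0.0065 and 0.0065 m and z of rack in the frame of stage_mid between -0.003 and 0.003 m and angle between the x axis of rack and the y axis of stage_mid, either way round below 0.12 rad and angle between rack's own z axis and vertical below 0.05 rad and contact force between the fingers and rack below 0.1 N and linear speed of rack below 0.02 m/s and value of joint gate below 0.015 rad); the robot touches nothing.
It fails at once if the rack is tipped by more than 0.5 rad (angle between rack's own z axis and vertical above 0.5 rad).
It fails at once if the tipbox is moved by more than 30 mm (distance of tipbox from where it was at the start of the episode above 0.03 m).
It fails at once if the bottle is moved by more than 30 mm (distance of bottle from where it was at the start of the episode above 0.03 m).
It fails at once if the beaker is moved by more than 30 mm (distance of beaker from where it was at the start of the episode above 0.03 m).
It also fails if it takes over 59 s, if anything falls off the work surface, if the arm or the gripper's body presses on something with over 40 N, if the wrist force passes 120 N, or if a joint passes its speed limit or range.

## Robot

A 7-joint arm with a two-finger parallel gripper is mounted at the origin on the work surface. World frame = base frame: x ahead of the robot, y to its left, z up, the work surface at z = 0. Lengths are in mm, angles in rad, forces in N, time in s.
With the tool pointing down it reaches from about 400 to 850 mm from the base axis. Payload 4.5 kg.
Tool frame: the origin (TCP) lies on the mounting face of the last link; the fingertips stand 173 mm ahead of it and the grasp point (between the pads) lies 155 mm ahead of it; z points along the fingers, y is the line along which they close (so a half turn about z gives the same grasp; the last joint's range is limited). The gripper opens to 85 mm and grips with 20 to 120 N. Pads are 22 mm wide; open, the fingers measure 114 mm over their backs; the gripper's body (76 mm by 85 mm) begins 54 mm behind the grasp point. The pads swing forward as they close: fully open they stand 13 mm farther back than shut.
Start: joints at [1.252, 0.689, -0.195, 1.565, 0.157, 0.902, -0.215], TCP at [215.978, -586.508, 404.717] pointing down, gripper open.
Joint ranges: [-3.01, 3.01], [-0.46, 2.08], [-1.47, 1.51], [0.13, 2.56], [-1, 4.14], [0.04, 2.09], [-2.66, 2.66]. Speed limits (rad/s): [2.57, 2.57, 3.14, 3.14, 3.14, 3.14, 3.14].

## Interface

Orientations are given as a unit quaternion [w, x, y, z].
In Python, from workcell import telemetry, imaging, order gives the robot as it stands. The module is installed in compiled form; this text tells all that it offers.
- The arm moves only by the tool jog_arm, never from a script. Its argument "deltas" is a list of rows, each an object of numbers: "jaw": the closure, from 0 (fully open) to 1 (shut); "x", "y", "z": the shift along the world's x, y, z normalised to -1 to 1, where 1 is 400 mm; "wx", "wy", "wz": the turn, a rotation vector about the world's x, y, z normalised to -1 to 1, where 1 is 180 degrees. In form: [{"jaw": .., "x": .., "y": .., "z": .., "wx": .., "wy": .., "wz": ..}, ...]. A call has 1 to 10 rows; each row is the pose to reach, as a shift and turn from the pose commanded when the call began, turning the shorter way round; what a row does not reach only later rows make up. A row lasts 1/12 s, in which the tool goes at most 41.7 mm and 7.16 degrees, less where a joint would pass 70% of its speed; a pose out of reach is approached as far as the arm can. A call with a number of a shift or a turn outside -1 to 1 is refused whole. A call with a gripper value outside its range is refused whole. The fingers move at their own pace and stop on an object; "newtons" is the grip in N (left out, the last holds). Time passes only in rows, so rows that repeat a pose let the fingers close. It gives the time, the measured TCP pose, the force, the opening and the grip force at its end, in the units of the state.
- telemetry.observe(): the state, without advancing time (a new reading comes with each control period).
- imaging.camera(name): name is "scene" or "top" or "wrist"; returns (picture, depth): 480x640x3 uint8, red, green, blue; 480x640 float32, mm along the optical axis (not along the pixel's ray), 0 where there is no reading.
- imaging.calibration(name): a dict with "mtx" (3x3 intrinsics, pixels), "k1" (the pictures are not rectified: a ray, as slopes to the right and down, at radius r is drawn at 1 + k1 r^2 times it, then the intrinsics apply), "world_from_camera" (4x4, takes a point from camera to world coordinates). Camera axes: x right, y down, z forward; pixel columns grow to the right and rows downward; lengths in mm; the calibration is good to about 2 mm. A picture is of the moment at which its call begins: read the wrist's pose just before it. calibration takes no time and is no camera call; for the wrist camera it gives the pose at the moment of the call.
- order.hand_in(): hands the job in; it is judged then, once.
The state is a dict: "t": time; "joint_pos": joint angles; "qd": joint speeds; "joint_torque": joint torques, N m; "position": TCP position; "eef_rot": TCP orientation; "wrist_force": force on the tool from outside, world axes, zero at the start; "moment": the same for the moment, N m; "width": finger opening in mm; "grasp_force": force on a finger pad.
Only numpy, scipy, OpenCV 4.12 (cv2) and the standard library are available. Lean on these libraries where they do the work, as an engineer would, in place of code of your own. Each camera call takes 0.05 s, during which the arm holds its last target. There are 200 camera calls.

## Working session

There is one attempt and no reset: what is moved stays moved. The work goes in short steps, Python scripts to look and compute and a tool call to move; the robot and the scene stay as the last step left them, time stands still between calls to the robot, and variables do not carry over. Pictures are saved under pics/ and viewed, at most 10 in all, crops included, and the job is handed in when it is done.

Besides the shell and the picture viewer there is one more tool, called after "Request:" as name([rows], argument=value, ...), one row to a line, values as JSON. jog_arm: Moves the arm, as the interface text tells. Scaled input: -1 to 1 covers 400 mm each way for a shift and 180 degrees each way for a turn. Its arguments: {"type":"object","properties":{"deltas":{"type":"array"},"newtons":{"type":"number"}},"required":["deltas"]}

```bash
mkdir -p pics; cat > h.py <<'E'
import numpy as np, cv2
from workcell import telemetry, imaging, order
def grab(n):
    c=imaging.calibration(n); p,d=imaging.camera(n)
    np.savez(n+'.npz',p=p,d=d,K=np.array(c['mtx']),k1=c['k1'],T=np.array(c['world_from_camera'])); return p,d
def load(n): return np.load(n+'.npz')
def cloud(z):
    K,k1,T,d=z['K'],float(z['k1']),z['T'],z['d']
    h,w=d.shape; u,v=np.meshgrid(np.arange(w),np.arange(h))
    a=cv2.undistortPoints(np.stack([u,v],-1).reshape(-1,1,2).astype(float),K,np.array([k1,0,0,0.]))[:,0].reshape(h,w,2)
    P=np.dstack([a[...,0]*d,a[...,1]*d,d]); W=P@T[:3,:3].T+T[:3,3]; W[d==0]=np.nan; return W
def save(p,f): cv2.imwrite('pics/'+f,p[...,::-1])
E
python3 - <<'E'
from h import *
for n in('scene','top'):
    p,d=grab(n); save(p,n+'1.png'); c=load(n); print(n,c['T'].round(2).tolist(),c['K'].round(1).tolist(),c['k1'],(d==0).mean())
print(telemetry.observe())
E
```

```text
scene [[0.1, 0.64, -0.76, 1369.61], [1.0, -0.08, 0.06, -100.45], [-0.02, -0.76, -0.65, 795.27], [0.0, 0.0, 0.0, 1.0]] [[486.9, 0.0, 319.6], [0.0, 486.9, 241.5], [0.0, 0.0, 1.0]] -0.11171106140163639 0.004013671875
top [[0.01, -0.99, 0.15, 346.22], [-1.0, -0.01, 0.0, -26.34], [0.0, -0.15, -0.99, 1389.61], [0.0, 0.0, 0.0, 1.0]] [[553.3, 0.0, 310.0], [0.0, 553.3, 241.7], [0.0, 0.0, 1.0]] -0.023090913277081862 0.004016927083333333
{'t': 0.1, 'joint_pos': array([ 1.25179932,  0.68990168, -0.19449909,  1.56622022,  0.15729443,
        0.90252422, -0.21509289]), 'qd': array([ 0.00090893, -0.00220996, -0.00085198, -0.00305858,  0.00116758,
        0.00027531,  0.00043429]), 'joint_torque': array([-3.02823100e-03, -5.40601301e+01, -1.27141804e+00, -1.58986080e+01,
        9.40012105e-03,  4.36163813e-03,  1.89989601e-05]), 'position': array([ 215.82057512, -586.24386729,  403.96778129]), 'eef_rot': array([-8.05116329e-04,  9.84476362e-01,  1.75515244e-01, -2.11068131e-04]), 'wrist_force': array([ 0.0785329 ,  0.29475644, -0.19608708]), 'moment': array([ 0.0064134 ,  0.01397849, -0.00254825]), 'grasp_force': 0.0, 'width': 85.4818069491647}
```

View pics/scene1.png

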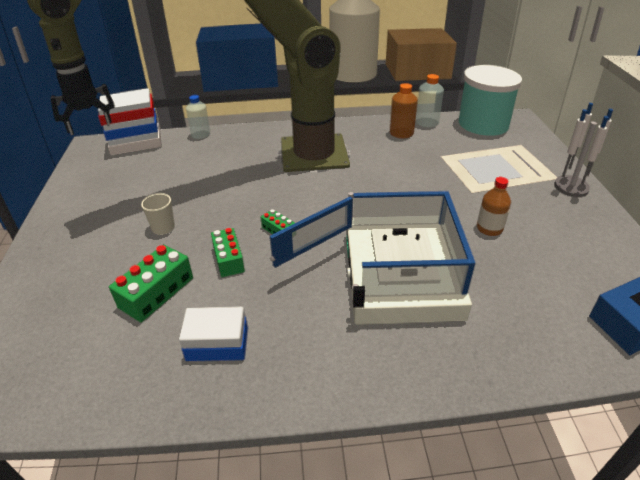

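View pics/top1.png

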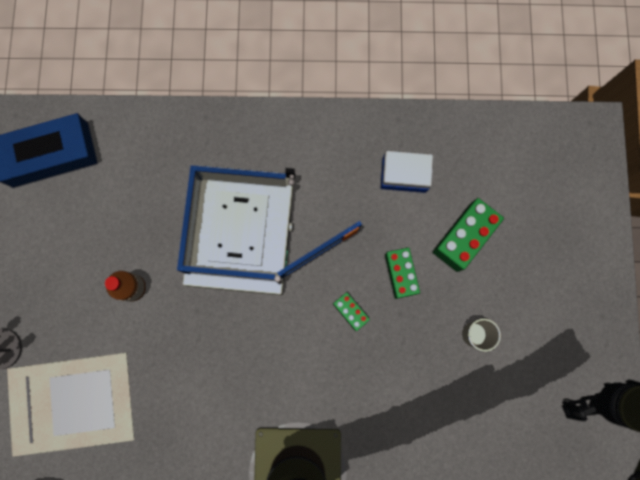

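The scene view shows three green racks: large (scene 152,280 / top 469,234), middle (scene 227,250 / top 403,273) and small (scene 277,222 / top 351,311). By the description, the middle one is meant. In the top view the shaker stops are at about (240,200), (225,207), (256,209), (220,245), (251,248) and (234,255). The gate runs from (280,277) to (360,225), and the beaker is at (483,335).

```bash
cat > m.py <<'E'
from h import *
def rects(n,lo=600):
    z=load(n); W=cloud(z); hsv=cv2.cvtColor(z['p'],cv2.COLOR_RGB2HSV)
    g=cv2.inRange(hsv,(45,100,40),(75,255,255)); g=cv2.morphologyEx(g,cv2.MORPH_CLOSE,np.ones((9,9)))
    k,l,s,c=cv2.connectedComponentsWithStats(g)
    for i in range(1,k):
        if s[i,4]<150: continue
        P=W[l==i]; P=P[~np.isnan(P[:,0])]; zt=np.percentile(P[:,2],90)
        b=P[(P[:,2]>zt*.6)]; Q=b[abs(b[:,2]-np.median(b[:,2]))<12]
        r=cv2.minAreaRect(Q[:,:2].astype(np.float32)); print(n,c[i].round(),'ztop pct',np.percentile(P[:,2],[10,50,75,97]).round(1),np.round(r[0],1),np.round(r[1],1),round(r[2],1))
if __name__=='__main__':
    rects('top'); rects('scene')
    for n,box in(('top',(195,185,268,265)),('scene',(365,225,450,285))):
        z=load(n);W=cloud(z);x0,y0,x1,y1=box
        g=np.zeros((480,640),np.uint8); g[y0:y1,x0:x1]=(z['p'].max(2)<80)[y0:y1,x0:x1]
        k,l,s,c=cv2.connectedComponentsWithStats(g)
        for i in range(1,k):
            if s[i,4]>4:print(n,'stop',c[i].round(1),s[i,4],np.nanmedian(W[l==i],0).round(1))
        hsv=cv2.cvtColor(z['p'],cv2.COLOR_RGB2HSV); b=cv2.inRange(hsv,(105,120,40),(125,255,255))>0
        P=W[b]; P=P[(P[:,2]>135)&(P[:,2]<160)]; print(n,'rim',len(P),np.median(P[:,2]).round(1))
        np.save(n+'rim.npy',P)
        o=cv2.inRange(hsv,(3,120,100),(20,255,255))>0
        Q=W[o]; Q=Q[(Q[:,2]>80)&(Q[:,2]<155)]; print('orange',len(Q),np.nanmedian(Q,0).round(1) if len(Q) else '')
    t=load('top')['p']; s=load('scene')['p']
    f=lambda a:cv2.resize(a,(400,400),interpolation=cv2.INTER_CUBIC)
    save(np.hstack([f(t[160:300,175:315]),f(t[215:315,355:455])]),'crop.png')
E
python3 m.py
```

```text
top [468. 235.] ztop pct [67.3 73.  77.9 87.8] [ 576.3 -411.4] [ 83.5 165.1] 51.4
top [402. 273.] ztop pct [46.6 51.5 54.7 62.3] [ 480.9 -250. ] [114.4  59.3] 12.9
top [351. 311.] ztop pct [34.8 39.1 42.2 48.2] [ 385.5 -125.4] [86.6 44.2] 40.9
scene [274. 222.] ztop pct [18.7 38.6 40.8 46.6] [ 385.7 -126.9] [83.3 47.4] 39.1
scene [227. 252.] ztop pct [18.2 50.1 52.9 60.6] [ 483.2 -250.5] [118.9  56.4] 12.5
scene [152. 284.] ztop pct [19.2 67.9 72.5 85. ] [ 579.3 -411.6] [ 83.3 167. ] 51.1
top stop [195.  187.5] 6 [668.  249.3 119.3]
top stop [197.6 194.1] 35 [660.6 249.9  83.9]
top stop [240.9 199.5] 46 [649.8 144.3  82.7]
top stop [224.2 206.2] 6 [633.  185.1  80.9]
top stop [219.5 245. ] 6 [536.9 192.   84.6]
top stop [234.2 254.7] 38 [513.7 156.7  82.8]
top rim 1670 149.8
orange 143 [ 558.3 -414.9   86. ]
scene stop [399.6 231.1] 83 [517.4 156.8  80.7]
scene stop [384.2 237.1] 15 [534.6 116.3  80.5]
scene stop [417.1 236.8] 12 [539.8 192.1  76.9]
scene stop [397.  265.8] 89 [701.1 105.7 147.2]
scene stop [441.5 264.6] 22 [708.7 190.6 147.9]
scene rim 2766 149.2
orange 770 [444.3 397.  120.5]
```

View pics/crop.png

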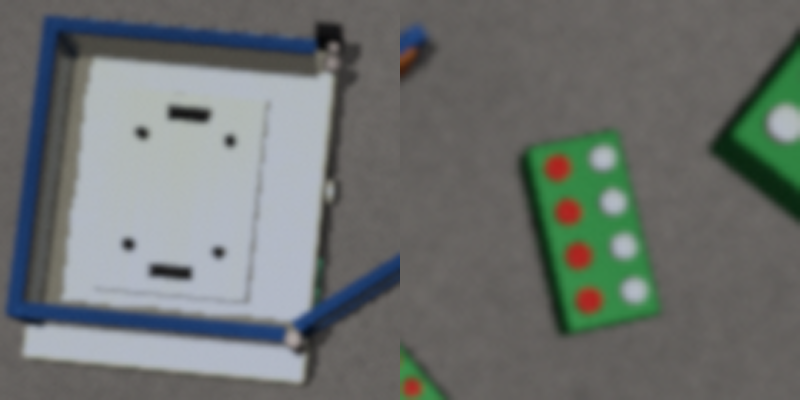

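The crop confirms it: the middle rack (2x4 caps) measures 116x58 mm with its top near 51 mm, centred at (482,-250) with its long axis at 12.8°. The stops give stage_mid at about (582,150.5) with the long axis at -5.2°, and the bar spacing of 136.7 mm is as expected. Moving to hover over the rack.

Request:
jog_arm([
  {"jaw": 0,"x": 0.3325,"y": 0.42,"z": -0.03,"wz": -0.04},
  {"x": 0.665,"y": 0.84,"z": -0.06,"wz": -0.04},
  {"x": 0.665,"y": 0.84,"z": -0.06,"wz": -0.04},
  {"x": 0.665,"y": 0.84,"z": -0.06,"wz": -0.04},
  {"x": 0.665,"y": 0.84,"z": -0.06,"wz": -0.04},
  {"x": 0.665,"y": 0.84,"z": -0.06,"wz": -0.04},
  {"x": 0.665,"y": 0.84,"z": -0.06,"wz": -0.04},
  {"x": 0.665,"y": 0.84,"z": -0.06,"wz": -0.04},
  {"x": 0.665,"y": 0.84,"z": -0.06,"wz": -0.04},
  {"x": 0.665,"y": 0.84,"z": -0.06,"wz": -0.04},
], newtons=60)

```text
invalid input at $.deltas[0]: expected keys jaw, x, y, z, wx, wy, wz
```

Request:
jog_arm([
  {"jaw": 0,"x": 0.665,"y": 0.84,"z": -0.06,"wx": 0,"wy": 0,"wz": -0.04},
  {"jaw": 0,"x": 0.665,"y": 0.84,"z": -0.06,"wx": 0,"wy": 0,"wz": -0.04},
  {"jaw": 0,"x": 0.665,"y": 0.84,"z": -0.06,"wx": 0,"wy": 0,"wz": -0.04},
  {"jaw": 0,"x": 0.665,"y": 0.84,"z": -0.06,"wx": 0,"wy": 0,"wz": -0.04},
  {"jaw": 0,"x": 0.665,"y": 0.84,"z": -0.06,"wx": 0,"wy": 0,"wz": -0.04},
  {"jaw": 0,"x": 0.665,"y": 0.84,"z": -0.06,"wx": 0,"wy": 0,"wz": -0.04},
  {"jaw": 0,"x": 0.665,"y": 0.84,"z": -0.06,"wx": 0,"wy": 0,"wz": -0.04},
  {"jaw": 0,"x": 0.665,"y": 0.84,"z": -0.06,"wx": 0,"wy": 0,"wz": -0.04},
  {"jaw": 0,"x": 0.665,"y": 0.84,"z": -0.06,"wx": 0,"wy": 0,"wz": -0.04},
  {"jaw": 0,"x": 0.665,"y": 0.84,"z": -0.06,"wx": 0,"wy": 0,"wz": -0.04},
], newtons=60)

```text
t: 0.93
position: [475.0, -258.5, 381.1]
eef_rot: [-0.0, 0.994, 0.113, -0.0]
wrist_force: [0.5, -0.5, -0.0]
width: 85.1
grasp_force: 0.0
```

Request:
jog_arm([
  {"jaw": 0,"x": 0.0175,"y": 0.02,"z": 0,"wx": 0,"wy": 0,"wz": 0},
  {"jaw": 0,"x": 0.0175,"y": 0.02,"z": 0,"wx": 0,"wy": 0,"wz": 0},
  {"jaw": 0,"x": 0.0175,"y": 0.02,"z": 0,"wx": 0,"wy": 0,"wz": 0},
])

```text
t: 1.18
position: [481.3, -251.9, 381.1]
eef_rot: [0.0, 0.993, 0.114, -0.001]
wrist_force: [-0.9, -0.3, 0.3]
width: 85.5
grasp_force: 0.0
```

```bash
python3 - <<'E'
from h import *
import m
o=telemetry.observe(); print(o['position'],o['eef_rot'])
p,d=grab('wrist'); save(p,'w1.png'); print(load('wrist')['T'].round(3).tolist(), (d>0).mean())
m.rects('wrist')
E
```

```text
[ 481.27061046 -251.92281159  381.10060332] [ 4.14374576e-06  9.93454013e-01  1.14231595e-01 -5.16816172e-04]
[[0.228, -0.927, -0.297, 556.094], [-0.974, -0.217, -0.069, -234.278], [-0.001, 0.305, -0.952, 350.736], [0.0, 0.0, 0.0, 1.0]] 0.996064453125
wrist [543. 141.] ztop pct [33.6 71.4 72.2 73.2] [ 573.  -409.7] [ 83.2 160. ] 51.6
wrist [313. 208.] ztop pct [49.3 50.5 51.  52.1] [ 479.5 -250.4] [115.7  57.4] 12.6
wrist [144. 278.] ztop pct [13.8 38.  38.9 40.2] [ 384.6 -125.3] [87.  44.8] 40.5
```

View pics/w1.png

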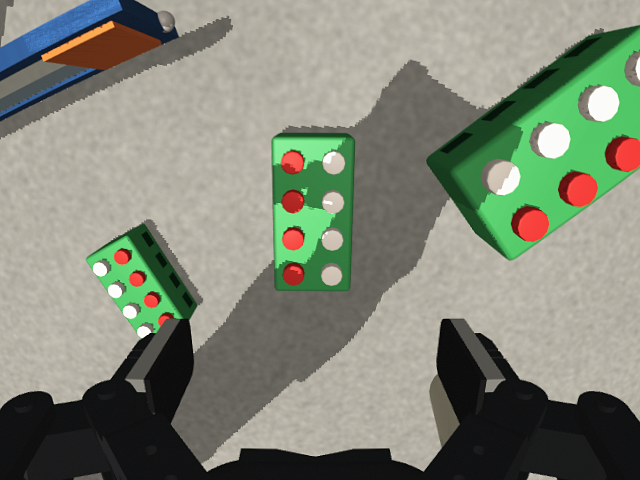

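The wrist view puts the rack at (313,208) and the large one at (543,141). The middle rack measures 115.7x57.4 mm with its top at 51 mm, centred at (479.5,-250.4), angle 12.6°. Descending and gripping.

Request:
jog_arm([
  {"jaw": 0,"x": -0.0045,"y": 0.004,"z": -0.1,"wx": 0,"wy": 0,"wz": -0.003},
  {"jaw": 0,"x": -0.0045,"y": 0.004,"z": -0.2,"wx": 0,"wy": 0,"wz": -0.003},
  {"jaw": 0,"x": -0.0045,"y": 0.004,"z": -0.3,"wx": 0,"wy": 0,"wz": -0.003},
  {"jaw": 0,"x": -0.0045,"y": 0.004,"z": -0.38,"wx": 0,"wy": 0,"wz": -0.003},
  {"jaw": 0,"x": -0.0045,"y": 0.004,"z": -0.44,"wx": 0,"wy": 0,"wz": -0.003},
  {"jaw": 0,"x": -0.0045,"y": 0.004,"z": -0.4825,"wx": 0,"wy": 0,"wz": -0.003},
  {"jaw": 0,"x": -0.0045,"y": 0.004,"z": -0.4825,"wx": 0,"wy": 0,"wz": -0.003},
  {"jaw": 0,"x": -0.0045,"y": 0.004,"z": -0.4825,"wx": 0,"wy": 0,"wz": -0.003},
])

```text
t: 1.9
position: [478.1, -252.3, 188.0]
eef_rot: [0.0, 0.994, 0.107, -0.001]
wrist_force: [-0.2, -0.1, 0.3]
width: 85.5
grasp_force: 0.0
```

Request:
jog_arm([
  {"jaw": 1,"x": 0,"y": 0,"z": 0,"wx": 0,"wy": 0,"wz": 0},
  {"jaw": 1,"x": 0,"y": 0,"z": 0,"wx": 0,"wy": 0,"wz": 0},
  {"jaw": 1,"x": 0,"y": 0,"z": 0,"wx": 0,"wy": 0,"wz": 0},
  {"jaw": 1,"x": 0,"y": 0,"z": 0,"wx": 0,"wy": 0,"wz": 0},
  {"jaw": 1,"x": 0,"y": 0,"z": 0,"wx": 0,"wy": 0,"wz": 0},
  {"jaw": 1,"x": 0,"y": 0,"z": 0,"wx": 0,"wy": 0,"wz": 0},
  {"jaw": 1,"x": 0,"y": 0,"z": 0,"wx": 0,"wy": 0,"wz": 0},
  {"jaw": 1,"x": 0,"y": 0,"z": 0,"wx": 0,"wy": 0,"wz": 0},
], newtons=70)

```text
t: 2.57
position: [479.7, -251.3, 190.2]
eef_rot: [0.001, 0.994, 0.108, 0.001]
wrist_force: [-1.7, -0.1, 6.4]
width: 56.8
grasp_force: 76.0
```

Request:
jog_arm([
  {"jaw": 1,"x": 0,"y": 0,"z": 0.05,"wx": 0,"wy": 0,"wz": 0},
  {"jaw": 1,"x": 0,"y": 0,"z": 0.12,"wx": 0,"wy": 0,"wz": 0},
  {"jaw": 1,"x": 0,"y": 0,"z": 0.2,"wx": 0,"wy": 0,"wz": 0},
  {"jaw": 1,"x": 0,"y": 0,"z": 0.28,"wx": 0,"wy": 0,"wz": 0},
  {"jaw": 1,"x": 0,"y": 0,"z": 0.36,"wx": 0,"wy": 0,"wz": 0},
  {"jaw": 1,"x": 0,"y": 0,"z": 0.43,"wx": 0,"wy": 0,"wz": 0},
  {"jaw": 1,"x": 0,"y": 0,"z": 0.48,"wx": 0,"wy": 0,"wz": 0},
  {"jaw": 1,"x": 0,"y": 0,"z": 0.5,"wx": 0,"wy": 0,"wz": 0},
  {"jaw": 1,"x": 0,"y": 0,"z": 0.5,"wx": 0,"wy": 0,"wz": 0},
])

```text
t: 3.32
position: [479.5, -250.9, 390.7]
eef_rot: [0.001, 0.994, 0.109, 0.002]
wrist_force: [0.7, 0.1, -2.8]
width: 56.7
grasp_force: 75.8
```

```bash
python3 - <<'E'
from h import *
import m
print({k:np.round(v,2) for k,v in telemetry.observe().items() if k in('position','eef_rot','width','grasp_force','wrist_force')})
grab('wrist'); m.rects('wrist')
P=np.load('toprim.npy'); z=load('top')
# fit shaker rim: far +y wall and x walls in rotated frame
a=np.radians(-5.2);u=np.array([np.cos(a),np.sin(a)]);n=np.array([-u[1],u[0]])
Q=P[:,:2]-np.array([581.8,150.5]); X=Q@u;Y=Q@n
h=lambda v:[(int(b),int(c)) for c,b in zip(*np.histogram(v,bins=np.arange(-260,200,10))) if c>40]
print('u',h(X));print('n',h(Y))
E
```

```text
{'position': array([ 479.55, -250.93,  390.67]), 'eef_rot': array([0.  , 0.99, 0.11, 0.  ]), 'wrist_force': array([ 0.65,  0.07, -2.76]), 'grasp_force': np.float64(75.82), 'width': np.float64(56.74)}
wrist [540. 135.] ztop pct [34.1 71.5 72.2 73.2] [ 575.3 -411.2] [ 83. 166.] 51.3
wrist [314. 290.] ztop pct [249.  250.9 251.3 252.1] [ 491.6 -249.3] [93.8 59.7] 13.0
wrist [150. 280.] ztop pct [14.9 38.2 39.  40.7] [ 384.  -125.8] [88.5 44.8] 41.1
u [(-130, 71), (-120, 360), (-110, 44), (-100, 47), (-90, 52), (-80, 49), (-70, 50), (-60, 50), (-50, 48), (-40, 48), (-30, 48), (-20, 49), (-10, 45), (10, 43), (20, 41), (110, 344), (120, 76)]
n [(-70, 42), (-50, 42), (50, 42), (80, 45), (100, 306), (110, 232)]
```

Request:
jog_arm([
  {"jaw": 1,"x": -0.08,"y": 0.98,"z": 0,"wx": 0,"wy": 0,"wz": -0.098},
  {"jaw": 1,"x": -0.08,"y": 0.98,"z": 0,"wx": 0,"wy": 0,"wz": -0.098},
  {"jaw": 1,"x": -0.08,"y": 0.98,"z": 0,"wx": 0,"wy": 0,"wz": -0.098},
  {"jaw": 1,"x": -0.08,"y": 0.98,"z": 0,"wx": 0,"wy": 0,"wz": -0.098},
  {"jaw": 1,"x": -0.08,"y": 0.98,"z": 0,"wx": 0,"wy": 0,"wz": -0.098},
  {"jaw": 1,"x": -0.08,"y": 0.98,"z": 0,"wx": 0,"wy": 0,"wz": -0.098},
  {"jaw": 1,"x": -0.08,"y": 0.98,"z": 0,"wx": 0,"wy": 0,"wz": -0.098},
  {"jaw": 1,"x": -0.08,"y": 0.98,"z": 0,"wx": 0,"wy": 0,"wz": -0.098},
  {"jaw": 1,"x": -0.08,"y": 0.98,"z": 0,"wx": 0,"wy": 0,"wz": -0.098},
  {"jaw": 1,"x": -0.08,"y": 0.98,"z": 0,"wx": 0,"wy": 0,"wz": -0.098},
])

```text
t: 4.2
position: [445.8, 147.4, 386.7]
eef_rot: [-0.001, 0.999, -0.041, -0.002]
wrist_force: [1.2, -0.1, -2.1]
width: 57.3
grasp_force: 76.0
```

Request:
jog_arm([
  {"jaw": 1,"x": 0,"y": 0,"z": 0,"wx": 0,"wy": 0,"wz": 0},
  {"jaw": 1,"x": 0,"y": 0,"z": 0,"wx": 0,"wy": 0,"wz": 0},
  {"jaw": 1,"x": 0,"y": 0,"z": 0,"wx": 0,"wy": 0,"wz": 0},
])

```text
t: 4.45
position: [447.0, 140.1, 387.3]
eef_rot: [0.001, 0.999, -0.046, -0.001]
wrist_force: [0.6, -0.3, -2.5]
width: 56.6
grasp_force: 76.0
```

```bash
python3 - <<'E'
from h import *
import m
print({k:np.round(v,3) for k,v in telemetry.observe().items() if k in('position','eef_rot','width','grasp_force','wrist_force')})
p,d=grab('wrist'); save(p,'w2.png'); m.rects('wrist')
z=load('wrist');W=cloud(z)
g=((z['p'].max(2)<75)&(W[...,2]>68)&(W[...,2]<90)).astype(np.uint8)
k,l,s,c=cv2.connectedComponentsWithStats(g)
for i in range(1,k):
    if s[i,4]>25:
        Q=W[l==i]; print(c[i].round(),s[i],np.nanmedian(Q,0).round(1),np.nanmin(Q,0).round(1),np.nanmax(Q,0).round(1))
E
```

```text
{'position': array([447.   , 140.134, 387.271]), 'eef_rot': array([ 0.001,  0.999, -0.046, -0.001]), 'wrist_force': array([ 0.638, -0.349, -2.521]), 'grasp_force': np.float64(76.022), 'width': np.float64(56.637)}
wrist [314. 290.] ztop pct [245.4 247.4 247.9 248.6] [457.9 138.3] [59.  93.8] 84.9
wrist [609. 242.] ztop pct [12.  37.4 38.7 40.8] [ 384.2 -123.6] [88.9 44.1] 40.1
[556. 103.] [ 440   33  200  163 2438] [517.2 -29.7  75.6] [457.5 -88.7  68. ] [557.5  52.1  90. ]
[336.  92.] [328  85  16  16 194] [529.6 118.9  82.2] [525.  114.4  79.7] [534.1 123.6  84.2]
[215.  95.] [206  87  18  16 219] [535.5 193.2  82.2] [531.1 189.4  70.7] [540.5 198.3  84.4]
[276. 126.] [248 118  55  17 856] [513.1 157.7  82.5] [507.1 141.1  77.3] [518.6 175.   84.8]
[125. 197.] [114 191  23  13 209] [477.2 264.4  82.2] [474.7 253.3  68.4] [481.9 267.1  89.9]
[446. 198.] [440 194  14   9  59] [457.   50.9  80.3] [456.3  48.4  68.1] [457.6  52.9  89.5]
```

View pics/w2.png

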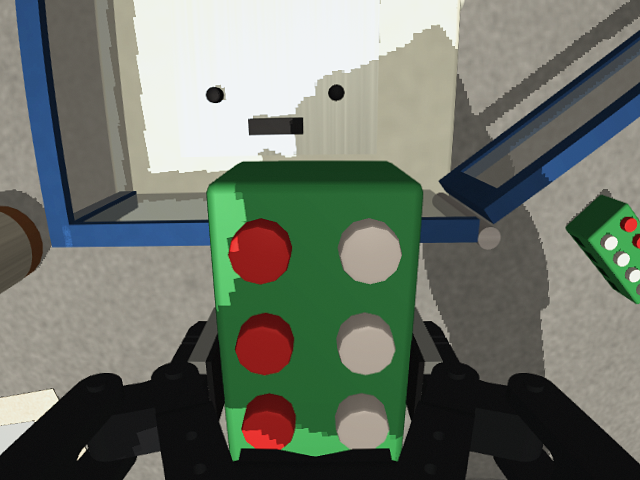

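The near studs are at (336,92) and (215,95) and the bar at (276,126), which gives stage_mid at about (580.6,151.7), axis -5°. The held rack is centred at (446.9,139.3), axis -5.1°, with its underside at about 197 mm.

Request:
jog_arm([
  {"jaw": 1,"x": 0.1,"y": 0.01,"z": 0,"wx": 0,"wy": 0,"wz": 0},
  {"jaw": 1,"x": 0.2,"y": 0.02,"z": 0,"wx": 0,"wy": 0,"wz": 0},
  {"jaw": 1,"x": 0.28,"y": 0.03,"z": 0,"wx": 0,"wy": 0,"wz": 0},
  {"jaw": 1,"x": 0.334,"y": 0.031,"z": 0,"wx": 0,"wy": 0,"wz": 0},
  {"jaw": 1,"x": 0.334,"y": 0.031,"z": -0.08,"wx": 0,"wy": 0,"wz": 0},
  {"jaw": 1,"x": 0.334,"y": 0.031,"z": -0.16,"wx": 0,"wy": 0,"wz": 0},
  {"jaw": 1,"x": 0.334,"y": 0.031,"z": -0.22,"wx": 0,"wy": 0,"wz": 0},
  {"jaw": 1,"x": 0.334,"y": 0.031,"z": -0.25,"wx": 0,"wy": 0,"wz": 0},
  {"jaw": 1,"x": 0.334,"y": 0.031,"z": -0.25,"wx": 0,"wy": 0,"wz": 0},
  {"jaw": 1,"x": 0.334,"y": 0.031,"z": -0.25,"wx": 0,"wy": 0,"wz": 0},
])

```text
t: 5.33
position: [581.3, 152.5, 288.4]
eef_rot: [0.0, 0.999, -0.046, -0.0]
wrist_force: [0.1, 0.2, -2.8]
width: 57.3
grasp_force: 76.0
```

```bash
python3 - <<'E'
from h import *
import m
for i in range(3):
    o=telemetry.observe();print(o['position'].round(1),o['eef_rot'].round(3),o['wrist_force'].round(1)); grab('wrist'); m.rects('wrist')
E
```

```text
[581.3 152.5 288.4] [ 0.     0.999 -0.046 -0.   ] [ 0.1  0.2 -2.8]
wrist [314. 290.] ztop pct [146.5 148.5 149.  149.7] [592.6 150.8] [59.  93.6] 85.1
[581.7 153.  289.5] [-0.     0.999 -0.046  0.001] [ 0.3  0.5 -1.8]
wrist [315. 290.] ztop pct [147.7 149.7 150.1 150.8] [593.4 151.4] [59.  93.7] 85.2
[581.9 153.3 290. ] [-0.     0.999 -0.046  0.002] [ 0.6 -0.4 -3.2]
wrist [315. 290.] ztop pct [148.4 150.2 150.7 151.4] [593.9 152.3] [58.2 93.2] 85.0
```

Request:
jog_arm([
  {"jaw": 1,"x": -0.0025,"y": -0.002,"z": -0.02,"wx": 0,"wy": 0,"wz": 0},
  {"jaw": 1,"x": -0.0025,"y": -0.002,"z": -0.035,"wx": 0,"wy": 0,"wz": 0},
  {"jaw": 1,"x": -0.0025,"y": -0.002,"z": -0.05,"wx": 0,"wy": 0,"wz": 0},
  {"jaw": 1,"x": -0.0025,"y": -0.002,"z": -0.06,"wx": 0,"wy": 0,"wz": 0},
  {"jaw": 1,"x": -0.0025,"y": -0.002,"z": -0.066,"wx": 0,"wy": 0,"wz": 0},
  {"jaw": 1,"x": -0.0025,"y": -0.002,"z": -0.069,"wx": 0,"wy": 0,"wz": 0},
  {"jaw": 1,"x": -0.0025,"y": -0.002,"z": -0.069,"wx": 0,"wy": 0,"wz": 0},
])

```text
t: 6.07
position: [580.0, 152.9, 260.7]
eef_rot: [0.0, 0.999, -0.045, -0.0]
wrist_force: [0.2, 0.5, -1.5]
width: 57.2
grasp_force: 76.1
```

```bash
python3 - <<'E'
from h import *
import m
for i in range(3):
    o=telemetry.observe();print(o['position'].round(1),o['wrist_force'].round(1),o['moment'].round(2)); grab('wrist'); m.rects('wrist')
E
```

```text
[580.  152.9 260.7] [ 0.2  0.5 -1.5] [-0.01 -0.04 -0.04]
wrist [315. 290.] ztop pct [118.8 120.8 121.2 122. ] [591.3 151.3] [59.2 93.5] 85.1
[580.1 152.9 260.8] [ 0.6 -0.9 -2.3] [0.   0.01 0.11]
wrist [314. 290.] ztop pct [118.9 121.  121.4 122.1] [591.2 151.4] [59.2 94.1] 85.0
[580.2 152.9 260.9] [-0.7 -0.5 -2.3] [ 0.01  0.04 -0.  ]
wrist [315. 290.] ztop pct [119.1 121.  121.5 122.2] [591.9 151.4] [59.3 93. ] 84.9
```

Request:
jog_arm([
  {"jaw": 1,"x": 0,"y": -0.001,"z": -0.002,"wx": 0,"wy": 0,"wz": 0},
  {"jaw": 1,"x": 0,"y": -0.001,"z": -0.004,"wx": 0,"wy": 0,"wz": 0},
  {"jaw": 1,"x": 0,"y": -0.001,"z": -0.004,"wx": 0,"wy": 0,"wz": 0},
])

```text
t: 6.47
position: [580.2, 152.6, 260.3]
eef_rot: [-0.0, 0.999, -0.045, 0.0]
wrist_force: [-2.2, 0.6, 5.3]
width: 56.9
grasp_force: 76.8
```

Contact is felt (+5 N). Releasing.

Request:
jog_arm([
  {"jaw": 0,"x": 0,"y": 0,"z": 0,"wx": 0,"wy": 0,"wz": 0},
  {"jaw": 0,"x": 0,"y": 0,"z": 0,"wx": 0,"wy": 0,"wz": 0},
  {"jaw": 0,"x": 0,"y": 0,"z": 0,"wx": 0,"wy": 0,"wz": 0},
  {"jaw": 0,"x": 0,"y": 0,"z": 0,"wx": 0,"wy": 0,"wz": 0},
  {"jaw": 0,"x": 0,"y": 0,"z": 0,"wx": 0,"wy": 0,"wz": 0},
  {"jaw": 0,"x": 0,"y": 0,"z": 0,"wx": 0,"wy": 0,"wz": 0},
  {"jaw": 0,"x": 0,"y": 0,"z": 0,"wx": 0,"wy": 0,"wz": 0},
  {"jaw": 0,"x": 0,"y": 0,"z": 0,"wx": 0,"wy": 0,"wz": 0},
])

```text
t: 7.13
position: [580.0, 152.5, 259.2]
eef_rot: [0.0, 0.999, -0.045, -0.0]
wrist_force: [0.5, -0.4, 0.7]
width: 85.2
grasp_force: 0.0
```

Request:
jog_arm([
  {"jaw": 0,"x": 0,"y": 0,"z": 0.05,"wx": 0,"wy": 0,"wz": 0},
  {"jaw": 0,"x": 0,"y": 0,"z": 0.12,"wx": 0,"wy": 0,"wz": 0},
  {"jaw": 0,"x": 0,"y": 0,"z": 0.2,"wx": 0,"wy": 0,"wz": 0},
  {"jaw": 0,"x": 0,"y": 0,"z": 0.28,"wx": 0,"wy": 0,"wz": 0},
  {"jaw": 0,"x": 0,"y": 0,"z": 0.35,"wx": 0,"wy": 0,"wz": 0},
  {"jaw": 0,"x": -0.1,"y": 0,"z": 0.37,"wx": 0,"wy": 0,"wz": 0},
  {"jaw": 0,"x": -0.15,"y": 0,"z": 0.37,"wx": 0,"wy": 0,"wz": 0},
  {"jaw": 0,"x": -0.15,"y": 0,"z": 0.37,"wx": 0,"wy": 0,"wz": 0},
  {"jaw": 0,"x": -0.15,"y": 0,"z": 0.37,"wx": 0,"wy": 0,"wz": 0},
])

```text
t: 7.88
position: [519.2, 152.6, 407.7]
eef_rot: [-0.0, 0.999, -0.045, -0.0]
wrist_force: [0.9, -0.3, 0.4]
width: 85.4
grasp_force: 0.0
```

```bash
python3 - <<'E'
from h import *
import m
o=telemetry.observe();print(o['position'].round(1),o['eef_rot'].round(3),o['wrist_force'].round(1))
p,d=grab('wrist'); m.rects('wrist'); save(p,'w3.png')
z=load('wrist');W=cloud(z)
g=((p.max(2)<75)&(W[...,2]>72)&(W[...,2]<90)).astype(np.uint8)
k,l,s,c=cv2.connectedComponentsWithStats(g)
for i in range(1,k):
    if s[i,4]>25:
        Q=W[l==i]; print(c[i].round(),s[i,4],np.nanmedian(Q,0).round(1))
hsv=cv2.cvtColor(p,cv2.COLOR_RGB2HSV)
E
```

```text
[519.2 152.6 407.7] [-0.     0.999 -0.045 -0.   ] [ 0.9 -0.3  0.4]
wrist [306. 126.] ztop pct [119.4 120.5 121.  122. ] [580.1 152.7] [ 57.8 115.2] 85.0
wrist [604. 307.] ztop pct [12.7 38.  38.9 42.6] [ 384.2 -124.2] [90.6 44.5] 40.6
[305.  22.] 800 [648.2 147.7  82.6]
[247.  56.] 189 [630.9 186.3  82.1]
[363.  55.] 188 [625.  111.8  82.2]
[558. 200.] 1686 [519.4 -33.   76.4]
[361. 198.] 172 [530.9 119.2  82.1]
[253. 199.] 137 [536.9 194.2  82.3]
[308. 231.] 232 [510.4 158.2  82.6]
[520. 235.] 29 [494.7   4.   84.8]
[172. 283.] 204 [478.  264.7  82.5]
[455. 286.] 97 [456.9  51.2  80.8]
[ 28. 328.] 1065 [450.7 392.2  81.6]
```

View pics/w3.png

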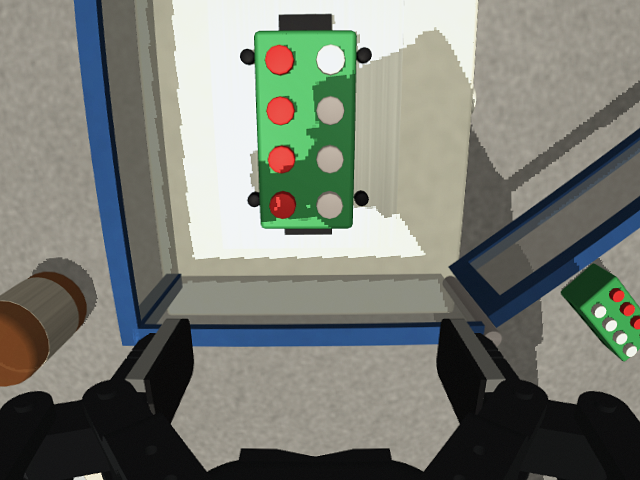

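The rack sits at (580.1,152.7), the stud mean is (580.9,152.9), and its top is at 120.5 mm, so it is placed flat and centred. The gate is still open, with its edge running from (455,270) to (640,130). Next I measure the gate.

```bash
python3 - <<'E'
from h import *
print(telemetry.observe()['joint_pos'].round(2))
u=np.array([.9962,-.0872]);n=np.array([.0872,.9962]);S=np.array([580.9,152.9]);H=S-115*n-115*u
print('hinge',H)
for nm in('top','scene'):
    grab(nm);z=load(nm);W=cloud(z);hsv=cv2.cvtColor(z['p'],cv2.COLOR_RGB2HSV)
    b=(cv2.inRange(hsv,(105,120,30),(125,255,255))>0)&(W[...,2]>138)&(W[...,2]<156)
    P=W[b]; q=P[:,:2]-H; P=P[(q@n<-15)&(np.hypot(*q.T)<260)]
    l=cv2.fitLine(P[:,:2].astype(np.float32),cv2.DIST_HUBER,0,.01,.01).ravel(); d=l[:2]*np.sign(l[0])
    a=np.degrees(np.arctan2(d[1],d[0])); r=(P[:,:2]-H)@d
    print(nm,len(P),'dir',a,'theta',np.radians(-5-a),'offset',np.cross(d,l[2:]-H),'r',r.min(),r.max(),'z',np.median(P[:,2]))
    o=(cv2.inRange(hsv,(2,120,60),(20,255,255))>0)&(W[...,2]>80)&(W[...,2]<155); Q=W[o]; Q=Q[np.hypot(*(Q[:,:2]-H).T)<260]
    if len(Q):print('orange',len(Q),np.median(Q,0), 'r',np.median((Q[:,:2]-H)@d))
    k=(z['p'].max(2)<60)&(W[...,2]>60)&(W[...,2]<200); q=W[...,:2]-H; k&=(q@u>222)&(q@u<275)&(abs(q@n)<45)
    if k.sum():K=W[k]-[*H,0];print('housing',k.sum(),'u',np.percentile(K[:,:2]@u,[2,98]),'n',np.percentile(K[:,:2]@n,[2,98]),'z',np.percentile(K[:,2],[2,98]))
E
```

```text
[-0.41  0.57  0.07  1.82 -0.05  0.75 -1.98]
hinge [456.309  48.365]
top 326 dir -56.81645 theta 0.9043676 offset 5.345384966525579 r 21.924209402741702 225.44670369145433 z 147.32216582160993
orange 91 [ 571.65660901 -105.90506107  126.1148942 ] r 183.10857700716213
housing 57 u [253.93458342 266.39522958] n [-7.29959892 10.65817421] z [ 68.32897815 115.72391197]
scene 440 dir -56.68391 theta 0.9020544 offset 8.595414643630349 r 24.320480522647063 228.05100800665622 z 146.42332502174963
orange 113 [588.73745351 165.883094   127.51857934] r -26.661029661836924
housing 220 u [257.74181162 268.2229904 ] n [-8.8344109  12.08734948] z [ 63.70177071 111.61674257]<stdin>:11: DeprecationWarning: Arrays of 2-dimensional vectors are deprecated. Use arrays of 3-dimensional vectors instead. (deprecated in NumPy 2.0)
```

Request:
jog_arm([
  {"jaw": 1,"x": -0.006,"y": -0.714,"z": 0,"wx": 0,"wy": 0,"wz": 0.2135},
  {"jaw": 1,"x": -0.006,"y": -0.714,"z": 0,"wx": 0,"wy": 0,"wz": 0.2135},
  {"jaw": 1,"x": -0.006,"y": -0.714,"z": 0,"wx": 0,"wy": 0,"wz": 0.2135},
  {"jaw": 1,"x": -0.006,"y": -0.714,"z": 0,"wx": 0,"wy": 0,"wz": 0.2135},
  {"jaw": 1,"x": -0.006,"y": -0.714,"z": 0,"wx": 0,"wy": 0,"wz": 0.2135},
  {"jaw": 1,"x": -0.006,"y": -0.714,"z": 0,"wx": 0,"wy": 0,"wz": 0.2135},
  {"jaw": 1,"x": -0.006,"y": -0.714,"z": 0,"wx": 0,"wy": 0,"wz": 0.2135},
  {"jaw": 1,"x": -0.006,"y": -0.714,"z": 0,"wx": 0,"wy": 0,"wz": 0.2135},
  {"jaw": 1,"x": -0.006,"y": -0.714,"z": 0,"wx": 0,"wy": 0,"wz": 0.2135},
  {"jaw": 1,"x": -0.006,"y": -0.714,"z": 0,"wx": 0,"wy": 0,"wz": 0.2135},
], newtons=40)

```text
t: 8.87
position: [518.1, -133.1, 406.8]
eef_rot: [-0.0, 0.958, 0.286, 0.0]
wrist_force: [0.3, -0.5, -0.8]
width: 0.0
grasp_force: 0.0
```

Request:
jog_arm([
  {"jaw": 1,"x": 0,"y": 0,"z": -0.1,"wx": 0,"wy": 0,"wz": 0},
  {"jaw": 1,"x": 0,"y": 0,"z": -0.2,"wx": 0,"wy": 0,"wz": 0},
  {"jaw": 1,"x": 0,"y": 0,"z": -0.28,"wx": 0,"wy": 0,"wz": 0},
  {"jaw": 1,"x": 0,"y": 0,"z": -0.34,"wx": 0,"wy": 0,"wz": 0},
  {"jaw": 1,"x": 0,"y": 0,"z": -0.34,"wx": 0,"wy": 0,"wz": 0},
  {"jaw": 1,"x": 0,"y": 0,"z": -0.34,"wx": 0,"wy": 0,"wz": 0},
])

```text
t: 9.37
position: [517.9, -131.3, 270.5]
eef_rot: [-0.001, 0.958, 0.288, -0.001]
wrist_force: [-0.2, -0.4, 0.7]
width: -0.5
grasp_force: 0.0
```

```bash
python3 - <<'E'
from h import *
print({k:np.round(v,3) for k,v in telemetry.observe().items() if k in('position','eef_rot','width','joint_pos','wrist_force')})
u=np.array([.9962,-.0872]);g0=np.radians(-5);H=np.array([456.3,48.4])
for th in(.9,.7,.5,.3,.2,.1,.04,0):
    a=g0-th;g=np.array([np.cos(a),np.sin(a)]);o=np.array([g[1],-g[0]]);print(th,(H+185*g+14*o).round(1),np.degrees(a)+90)
p,d=grab('wrist');s,_=grab('scene'); save(np.hstack([cv2.resize(p,(400,300)),cv2.resize(s[120:360,200:520],(400,300))]),'w4.png')
E
```

```text
{'joint_pos': array([ 0.233,  0.78 , -0.117,  1.951,  0.2  ,  0.424, -1.021]), 'position': array([ 517.867, -131.338,  270.509]), 'eef_rot': array([-0.001,  0.958,  0.288, -0.001]), 'wrist_force': array([-0.184, -0.377,  0.741]), 'width': np.float64(-0.507)}
0.9 [ 546.5 -113.7] 33.43379843822591
0.7 [577.  -92.5] 44.89295434084237
0.5 [602.5 -65.8] 56.35211024345884
0.3 [622.3 -34.4] 67.8112661460753
0.2 [629.8 -17.4] 73.54084409738354
0.1 [6.355e+02 2.000e-01] 79.27042204869177
0.04 [638.  11.] 82.70816881947671
0 [639.4  18.3] 85.0
```

View pics/w4.png

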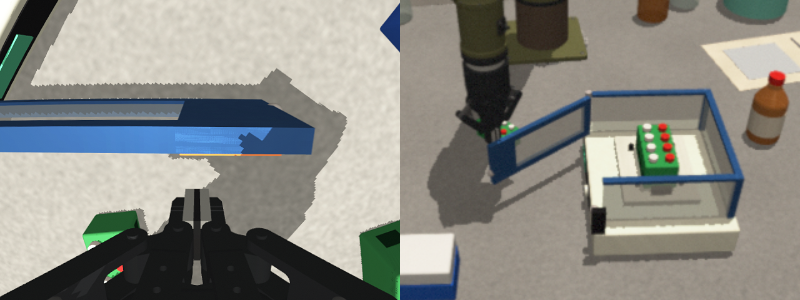

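The wrist view (left) shows the shut fingers squarely facing the gate by its orange plate at (230,155). The scene view (right) shows the rack seated at (655,148). Pushing the gate along its arc.

Request:
jog_arm([
  {"jaw": 1,"x": 0.0715,"y": 0.044,"z": 0,"wx": 0,"wy": 0,"wz": 0},
  {"jaw": 1,"x": 0.112,"y": 0.069,"z": 0,"wx": 0,"wy": 0,"wz": 0.033},
  {"jaw": 1,"x": 0.148,"y": 0.097,"z": 0,"wx": 0,"wy": 0,"wz": 0.064},
  {"jaw": 1,"x": 0.182,"y": 0.129,"z": 0,"wx": 0,"wy": 0,"wz": 0.096},
  {"jaw": 1,"x": 0.2115,"y": 0.164,"z": 0,"wx": 0,"wy": 0,"wz": 0.128},
  {"jaw": 1,"x": 0.238,"y": 0.202,"z": 0,"wx": 0,"wy": 0,"wz": 0.16},
  {"jaw": 1,"x": 0.261,"y": 0.242,"z": 0,"wx": 0,"wy": 0,"wz": 0.192},
  {"jaw": 1,"x": 0.28,"y": 0.285,"z": 0,"wx": 0,"wy": 0,"wz": 0.223},
  {"jaw": 1,"x": 0.2875,"y": 0.307,"z": 0,"wx": 0,"wy": 0,"wz": 0.24},
  {"jaw": 1,"x": 0.2875,"y": 0.307,"z": 0,"wx": 0,"wy": 0,"wz": 0.24},
])

```text
t: 10.3
position: [633.9, -6.8, 273.8]
eef_rot: [0.0, 0.784, 0.621, 0.003]
wrist_force: [0.5, -0.4, 0.7]
width: 0.1
grasp_force: 0.0
```

```bash
cat > g.py <<'E'
from h import *
o=telemetry.observe();print({k:np.round(o[k],2) for k in('t','position','eef_rot','wrist_force')})
u=np.array([.9962,-.0872]);n=np.array([.0872,.9962]);H=np.array([456.3,48.4])
for nm in('top','scene'):
    grab(nm);z=load(nm);W=cloud(z);hsv=cv2.cvtColor(z['p'],cv2.COLOR_RGB2HSV)
    b=(cv2.inRange(hsv,(105,120,30),(125,255,255))>0)&(W[...,2]>138)&(W[...,2]<156)
    P=W[b]; q=P[:,:2]-H; r=np.hypot(*q.T);an=np.arctan2(q@n,q@u); P=P[(r>30)&(r<221)&(abs(an)<1.3)&(q@n<25)]
    if len(P)<20: print(nm,'few',len(P)); continue
    l=cv2.fitLine(P[:,:2].astype(np.float32),cv2.DIST_HUBER,0,.01,.01).ravel(); d=l[:2]*np.sign(l[0]); q=l[2:]-H
    print(nm,len(P),'theta',-.0873-np.arctan2(d[1],d[0]),'off',d[0]*q[1]-d[1]*q[0])
E
python3 g.py
```

```text
{'t': np.float64(10.3), 'position': array([633.94,  -6.83, 273.83]), 'eef_rot': array([0.  , 0.78, 0.62, 0.  ]), 'wrist_force': array([ 0.48, -0.43,  0.68])}
top 182 theta 0.10814838 off 2.9633645745092956
scene 160 theta 0.10175982 off 3.864591993416024
```

Request:
jog_arm([
  {"jaw": 1,"x": 0.003,"y": 0.01,"z": 0,"wx": 0,"wy": 0,"wz": 0.015},
  {"jaw": 1,"x": 0.006,"y": 0.02,"z": 0,"wx": 0,"wy": 0,"wz": 0.03},
  {"jaw": 1,"x": 0.008,"y": 0.03,"z": 0,"wx": 0,"wy": 0,"wz": 0.04},
  {"jaw": 1,"x": 0.01,"y": 0.04,"z": 0,"wx": 0,"wy": 0,"wz": 0.045},
  {"jaw": 1,"x": 0.01,"y": 0.043,"z": 0,"wx": 0,"wy": 0,"wz": 0.045},
  {"jaw": 1,"x": 0.01,"y": 0.043,"z": 0,"wx": 0,"wy": 0,"wz": 0.045},
])

```text
t: 10.9
position: [636.7, 5.5, 271.8]
eef_rot: [0.001, 0.741, 0.672, -0.0]
wrist_force: [-0.0, -3.2, 2.7]
width: -0.7
grasp_force: 0.0
```

```bash
python3 g.py
```

```text
{'t': np.float64(10.9), 'position': array([636.75,   5.54, 271.76]), 'eef_rot': array([ 0.  ,  0.74,  0.67, -0.  ]), 'wrist_force': array([-0.  , -3.2 ,  2.69])}
top 179 theta 0.060628638 off 2.606318013338024
scene 80 theta 0.09585518 off 10.142119007783844
```

Request:
jog_arm([
  {"jaw": 1,"x": 0,"y": 0.01,"z": 0,"wx": 0,"wy": 0,"wz": 0},
  {"jaw": 1,"x": 0,"y": 0.02,"z": 0,"wx": 0,"wy": 0,"wz": 0},
  {"jaw": 1,"x": 0,"y": 0.028,"z": 0,"wx": 0,"wy": 0,"wz": 0},
  {"jaw": 1,"x": 0,"y": 0.032,"z": 0,"wx": 0,"wy": 0,"wz": 0},
  {"jaw": 1,"x": 0,"y": 0.032,"z": 0,"wx": 0,"wy": 0,"wz": 0},
  {"jaw": 1,"x": 0,"y": 0.032,"z": 0,"wx": 0,"wy": 0,"wz": 0},
])

```text
t: 11.5
position: [636.8, 18.4, 271.4]
eef_rot: [0.001, 0.74, 0.672, -0.001]
wrist_force: [-0.1, -6.3, 4.1]
width: 0.1
grasp_force: 0.0
```

```bash
python3 g.py
```

```text
{'t': np.float64(11.5), 'position': array([636.77,  18.37, 271.39]), 'eef_rot': array([ 0.  ,  0.74,  0.67, -0.  ]), 'wrist_force': array([-0.05, -6.3 ,  4.07])}
top 164 theta -0.011557184 off 2.129762536532599
scene 56 theta 0.031269535 off 11.077970680812406
```

Request:
jog_arm([
  {"jaw": 1,"x": 0,"y": 0.008,"z": 0,"wx": 0,"wy": 0,"wz": 0},
  {"jaw": 1,"x": 0,"y": 0.015,"z": 0,"wx": 0,"wy": 0,"wz": 0},
  {"jaw": 1,"x": 0,"y": 0.015,"z": 0,"wx": 0,"wy": 0,"wz": 0},
  {"jaw": 1,"x": 0,"y": 0.015,"z": 0,"wx": 0,"wy": 0,"wz": 0},
])

```text
t: 11.93
position: [636.9, 19.6, 271.4]
eef_rot: [0.004, 0.742, 0.671, -0.004]
wrist_force: [0.9, -16.0, 6.5]
width: 0.4
grasp_force: 0.0
```

The gate is now against its hard stop: 16 N with almost no travel. Backing off.

Request:
jog_arm([
  {"jaw": 1,"x": 0,"y": -0.03,"z": 0,"wx": 0,"wy": 0,"wz": 0},
  {"jaw": 1,"x": 0,"y": -0.1,"z": 0,"wx": 0,"wy": 0,"wz": 0},
  {"jaw": 1,"x": 0,"y": -0.18,"z": 0,"wx": 0,"wy": 0,"wz": 0},
  {"jaw": 1,"x": 0,"y": -0.22,"z": 0.08,"wx": 0,"wy": 0,"wz": 0},
  {"jaw": 1,"x": 0,"y": -0.25,"z": 0.16,"wx": 0,"wy": 0,"wz": 0},
  {"jaw": 1,"x": 0,"y": -0.25,"z": 0.25,"wx": 0,"wy": 0,"wz": 0},
  {"jaw": 1,"x": 0,"y": -0.25,"z": 0.25,"wx": 0,"wy": 0,"wz": 0},
  {"jaw": 1,"x": 0,"y": -0.25,"z": 0.25,"wx": 0,"wy": 0,"wz": 0},
])

```text
t: 12.6
position: [637.1, -72.9, 373.2]
eef_rot: [0.001, 0.739, 0.673, 0.002]
wrist_force: [-0.8, -0.4, -0.1]
width: 0.1
grasp_force: 0.0
```

```bash
python3 g.py; python3 - <<'E'
from h import *
import m
m.rects('top'); s=load('scene')['p'];t=load('top')['p']; save(np.hstack([cv2.resize(t[150:300,160:360],(400,300)),cv2.resize(s[120:360,200:520],(400,300))]),'f.png')
E
```

```text
{'t': np.float64(12.6), 'position': array([637.13, -72.89, 373.16]), 'eef_rot': array([0.  , 0.74, 0.67, 0.  ]), 'wrist_force': array([-0.82, -0.42, -0.07])}
top 235 theta -0.014180452 off 1.699131580627773
scene 249 theta -0.0102848485 off 1.8204931040528223
top [236. 225.] ztop pct [116.5 121.2 125.  132.5] [582.4 150.4] [ 58.6 116.4] 85.0
top [468. 235.] ztop pct [66.9 72.9 77.6 88.1] [ 576.6 -411.6] [ 83.  165.9] 51.4
```

View pics/f.png

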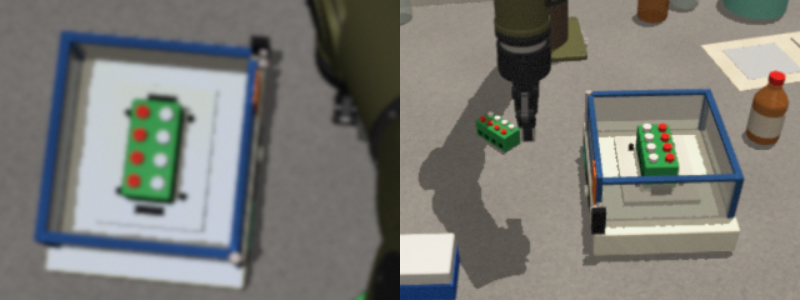

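The gate is shut flush (top crop: blue bar from (237,250) to (255,60)). The rack is centred between the stops at (153,148), and the arm is clear.

```bash
python3 -c "
from workcell import order; print(order.hand_in())"
```

```text
the job is handed in; nothing more can be done
None
```

I handed the job in at about 12.7 s: the middle green rack is flat and centred between the stops, released, and the gate stayed shut on its catch after I backed the arm off; the hand-in gave no verdict.

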